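# Put the lounge's snack bowls away in their keeper

## Robot

A 6-joint arm with a two-finger parallel gripper is mounted at the origin on the work surface. World frame = base frame: x ahead of the robot, y to its left, z up, the work surface at z = 0. Lengths are in mm, angles in rad, forces in N, time in s.
With the tool pointing down it reaches from about 400 to 925 mm from the base axis. Payload 12.5 kg.
Tool frame: the origin (TCP) lies at the very end of the fingers, on their centre line; the grasp point (between the pads) lies 19 mm behind it; z points along the fingers, y is the direction in which the jaws open and shut (so a half turn about z gives the same grasp; the last joint's range is limited). The gripper opens to 95 mm and grips with 3 to 60 N. Pads are 20 mm wide; open, the fingers measure 119 mm over their backs; the gripper's body (75 mm by 180 mm) begins 59 mm behind the grasp point.
Start: joints at [1.164, 0.491, 1.559, -0, 1.092, -0.106], TCP at [185.161, 596.961, 214.661] pointing down, gripper open.
Joint ranges: [-3.1, 3.1], [-0.84, 2.19], [0.05, 2.79], [-1.13, 4.28], [0.06, 2.93], [-2.69, 2.69]. Speed limits (rad/s): [2.22, 2.22, 2.79, 3.14, 3.14, 3.14].

## Interface

Orientations are given as a unit quaternion [w, x, y, z].
In Python, from station import r gives the robot as it stands.
- The arm moves only by the tool servo_tool, never from a script. Its argument "plan" is a list of rows, each a list of 3 entries, a list of its own where there are three numbers: the shift along the tool's x, y, z in mm, then the turn about the tool's z in degrees, then the finger opening in mm, from 0 to 95.1. A call has 1 to 8 rows; each row is the pose to reach, as a shift and turn from the pose commanded when the call began, along the tool's axes at that moment; what a row does not reach only later rows make up. A row lasts 1/10 s, in which the tool goes at most 50 mm and 8.59 degrees, less where a joint would pass 70% of its speed; a pose out of reach is approached as far as the arm can. A call with a gripper value outside its range is refused whole. The fingers move at their own pace and stop on an object; "squeeze" is the grip in N (left out, the last holds). Time passes only in rows, so rows that repeat a pose let the fingers close. It gives the time, the measured TCP pose, the force and the opening at its end, in the units of the state.
- r.read_state(): the state, without advancing time (a new reading comes with each control period).
- r.camera(name): name is "side" or "top" or "wrist"; returns a dict with "frame" (400x640x3 uint8, red, green, blue), "mtx" (3x3 intrinsics, pixels), "dist" ([k1, k2, p1, p2, k3] as OpenCV has them; the pictures are not rectified), "extrinsics" (4x4, takes a point from camera to world coordinates); the wrist camera has in their place "tool_from_camera" (4x4, takes a point from camera to tool coordinates, whose origin is the TCP and whose axes are the flange's). Camera axes: x right, y down, z forward; pixel columns grow to the right and rows downward; lengths in mm; the calibration is good to about 2 mm. A picture is of the moment at which its call begins: read the wrist's pose just before it. There is no depth.
- r.finish_job(): hands the job in, once; it reports no verdict.
The state is a dict: "time": time; "joint_positions": joint angles; "joint_vel": joint speeds; "tau": joint torques, N m; "ee_pos": TCP position; "ee_rot": TCP orientation; "force": force on the tool from outside, world axes, zero at the start; "moment": the same for the moment, N m; "grip_width": opening from 0.0 (shut) to 1.0 (fully open).
Only numpy, scipy, OpenCV 4.12 (cv2) and the standard library are available. Lean on these libraries where they do the work, as an engineer would, in place of code of your own. Each camera call takes 0.05 s, during which the arm holds its last target. There are 200 camera calls.

## Task

Put the snack bowls away in the wooden bowl keeper: pull its sloping plunger knob out until it clicks and stays out, nest the medium bowl in the large one and then the small bowl in the medium one, each set down upright and centred rather than dropped, and then push the knob fully home so that the plunger holds the stack. Leave the other things on the table where they are, and let go of everything.

Things in the scene. Friction and masses are not known exactly. Their poses are not given: they have to be found in the camera images.
- keeper: fixed dark wooden bowl keeper: a board 12 mm thick (x -175 to 100, y -90 to 90 mm) with four low brass studs round the seat of the large bowl; at the other end a post (50 mm wide, x -148 to -120 mm) with a sloping guide block (up to 230 mm high) that carries the plunger. Origin on the table under the seat's centre; x from the post towards the seat, z up
- plunger_grip (a point): grip point inside the pear-shaped pale wooden knob (38 mm across, neck 20 mm, 46 mm long) on the plunger's upper end; at home at (-154, 0, 246) mm in the keeper's frame, 43 mm from the guide block. Its z axis is the way to pull, 40 degrees from upright, leaning to the keeper's -x side (robot's left); its y axis is level. The knob's end is 19 mm further along z
- plunger (a joint): plunger travel in m: 0 fully home, 0.075 fully out. A spring detent holds either end: it takes about 15 N along the axis to leave one end, resists up to mid travel, then snaps to the other end; released half way it springs to the nearer end
- plunger_tip (a point): centre of the black rubber ball, 18 mm across, at the plunger's lower end: home it is 42 mm from the seat's axis, just over the small bowl's mouth; out it is 90 mm from it
- bowl_large: large bowl, 170 mm across the rim, 110 mm across the foot; it already stands on the keeper's seat, 12 mm above the table; plain pale wood, 55 mm high, floor 18 mm thick, wall 5 mm thick, the top 22 mm of the wall is an upright lip; origin at the centre of its underside, z up
- bowl_medium: medium bowl, 146 mm across the rim, 92 mm across the foot, standing on the table; nested, its foot stands on the large bowl's floor; plain pale wood, 55 mm high, floor 18 mm thick, wall 5 mm thick, the top 22 mm of the wall is an upright lip; origin at the centre of its underside, z up
- bowl_small: small bowl, 122 mm across the rim, 74 mm across the foot, standing on the table; nested, its foot stands on the medium bowl's floor; plain pale wood, 55 mm high, floor 18 mm thick, wall 5 mm thick, the top 22 mm of the wall is an upright lip; origin at the centre of its underside, z up
- spectacles: black spectacles, 140 mm wide, lying on the magazine; bystander; origin at the centre of its underside
- remote: black remote control, 170 x 45 x 18 mm; bystander; origin at the centre of its underside
- cup: white mug, 76 mm across, 75 mm high, one handle; bystander; origin at the centre of its underside
- coasters: square stack of cork coasters, 90 x 90 x 30 mm; bystander; origin at the centre of its underside
- candle: amber glass candle jar, 60 mm across, 70 mm high; bystander; origin at the centre of its underside
- case: blue spectacle case, 160 x 60 x 45 mm; bystander; origin at the centre of its underside

How it is judged:
By the outcome, as a careful person would: the job done as asked, in the order asked, and still so for the second after the job is handed in, with the robot touching nothing.
It also fails if it takes over 72 s, if anything falls off the work surface, if the arm or the gripper's body presses on something with over 40 N, if the wrist force passes 120 N, or if a joint passes its speed limit or range.

## Working session

There is one attempt and no reset: what is moved stays moved. The work goes in short steps, Python scripts to look and compute and a tool call to move; the robot and the scene stay as the last step left them, time stands still between calls to the robot, and variables do not carry over. Pictures are saved under pics/ and viewed, about 8 in all and at most 12, crops included, and the job is handed in when it is done.

Besides the shell and the picture viewer there is one more tool, called after "Call:" in YAML: its name, and indented under it one key for each argument. servo_tool: Moves the arm, as the interface text tells. Its arguments: {"type":"object","properties":{"plan":{"type":"array","items":{"type":"array"}},"squeeze":{"type":"number"}},"required":["plan"]}

```bash
mkdir -p pics; ls; python3 - <<'E'
from station import r
import cv2,numpy as np
s=r.read_state();print(s)
for n in("top","side"):
    c=r.camera(n);cv2.imwrite(f"pics/{n}0.png",c["frame"][:,:,::-1]);print(n,c["mtx"],c["dist"],c["extrinsics"])
c=r.camera("wrist");print(c["tool_from_camera"],c["mtx"])
E
```

```text
pics
{'time': 0.0, 'joint_positions': array([ 1.16439829e+00,  4.91538608e-01,  1.55946675e+00,  9.86362145e-07,
        1.09165877e+00, -1.05604099e-01]), 'joint_vel': array([ 0.00014332,  0.00080663, -0.00013282, -0.0002443 ,  0.00028306,
        0.00053246]), 'tau': array([ 1.66241374e-03, -6.12637424e+01, -2.58189136e+01,  6.93576713e-02,
        4.81471675e-02, -9.47600279e-05]), 'ee_pos': array([185.05849989, 596.72114047, 214.06879799]), 'ee_rot': array([-1.36078536e-04,  1.49830834e-01,  9.88711502e-01, -5.18163550e-04]), 'force': array([1.02316604, 0.15256086, 0.29145256]), 'moment': array([-0.02895606,  0.02759419,  0.01229895]), 'grip_width': 1.0010075860413088}
top [[493.59806695   0.         316.60601766]
 [  0.         493.59806695 192.17191387]
 [  0.           0.           1.        ]] [-0.14244657  0.          0.          0.          0.        ] [[-9.63185224e-03 -9.86009514e-01  1.66410537e-01  3.53139358e+02]
 [-9.99873711e-01  7.39302121e-03 -1.40678988e-02  4.82706033e+01]
 [ 1.26408055e-02 -1.66525021e-01 -9.85956200e-01  1.66340368e+03]
 [ 0.00000000e+00  0.000
[... 197 characters left out ...]
  0.         0.         0.        ] [[-9.97266945e-01 -5.38008309e-02  5.06370537e-02  5.10807319e+02]
 [-7.32869174e-02  6.33490902e-01 -7.70271578e-01  1.15151752e+03]
 [ 9.36313811e-03 -7.71877417e-01 -6.35702434e-01  1.08927832e+03]
 [ 0.00000000e+00  0.00000000e+00  0.00000000e+00  1.00000000e+00]]
[[ 5.56070158e-04 -9.58478280e-01 -2.85165002e-01  7.95024707e+01]
 [ 9.99999834e-01  4.89562316e-04  3.04508683e-04 -2.27837120e-02]
 [-1.52258920e-04 -2.85165124e-01  9.58478393e-01 -1.69261055e+02]
 [ 0.00000000e+00  0.00000000e+00  0.00000000e+00  1.00000000e+00]] [[290.3799682    0.         323.52255726]
 [  0.         290.3799682  198.67695442]
 [  0.           0.           1.        ]]
```

View pics/top0.png

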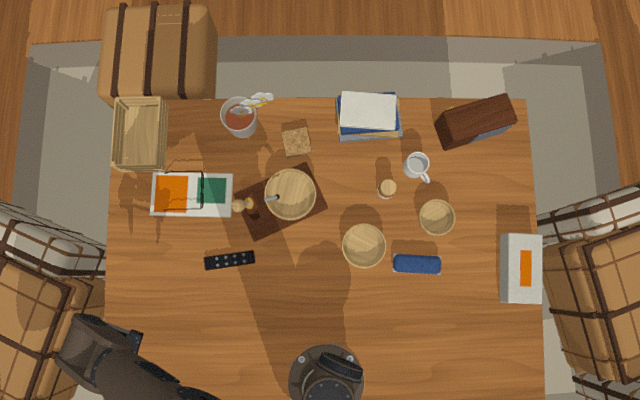

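View pics/side0.png

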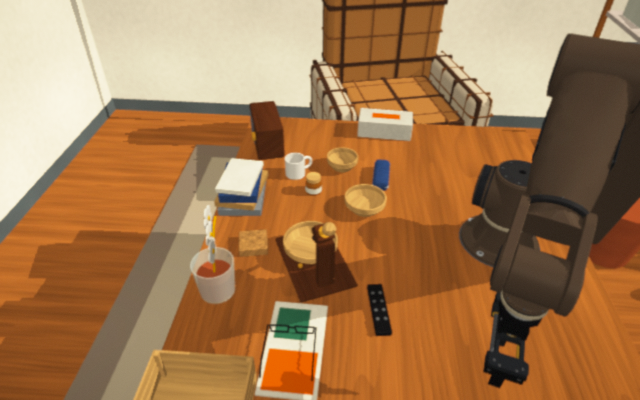

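The top view shows the large bowl and keeper at about (290,195), the knob at (243,204), the medium bowl at (364,245) and the small bowl at (437,217). Next I'll measure them.

```bash
cat > h.py <<'E'
import cv2,numpy as np
def ray(c,uv,z,E=None):
    E=c["extrinsics"] if E is None else E
    p=cv2.undistortPoints(np.float32(uv).reshape(-1,1,2),c["mtx"],np.float64(c["dist"])).reshape(-1,2)
    d=np.c_[p,np.ones(len(p))]@E[:3,:3].T
    o=E[:3,3]; return o+d*((z-o[2])/d[:,2])[:,None]
def quatR(q):
    from scipy.spatial.transform import Rotation as R
    return R.from_quat([q[1],q[2],q[3],q[0]]).as_matrix()
E
python3 - <<'E'
from station import r
from h import *
out=[]
for n in("top","side"):
    c=r.camera(n);f=c["frame"];hsv=cv2.cvtColor(f,cv2.COLOR_RGB2HSV)
    m=cv2.inRange(hsv,(12,40,120),(28,165,255))
    m=cv2.morphologyEx(m,cv2.MORPH_OPEN,np.ones((2,2)))
    o=f[:,:,::-1].copy()
    cs,_=cv2.findContours(m,cv2.RETR_EXTERNAL,cv2.CHAIN_APPROX_NONE)
    for q in cs:
        a=cv2.contourArea(q);x,y,w,h=cv2.boundingRect(q)
        if a<25 or y>330 or y<100:continue
        cv2.drawContours(o,[q],-1,(255,0,0),1)
        hull=cv2.convexHull(q)
        for nm,z in(("L",67),("M",55),("K",246)):
            P=ray(c,q,z)[:,:2];(cx,cy),R=cv2.minEnclosingCircle(np.float32(P))
            print(n,(x,y,w,h),int(a),nm,np.round([cx,cy,R],1))
    o=o[120:290,200:480] if n=="top" else o[130:310,220:420]
    out.append(cv2.resize(o,(560,340) if n=="top" else (378,340),interpolation=cv2.INTER_CUBIC))
    px=[hsv[y,x] for x,y in([(290,190),(364,245),(437,217),(350,300),(243,204)] if n=="top" else [(305,240),(365,200),(343,160),(380,230),(327,232)])];print(px)
o=np.hstack(out);cv2.imwrite("pics/m1.png",cv2.resize(o,(798,290)))
E
```

```text
top (591, 320, 19, 40) 260 L [ 110.4 -922.4   72.6]
top (591, 320, 19, 40) 260 M [ 108.6 -929.7   73.1]
top (591, 320, 19, 40) 260 K [ 137.7 -813.6   64.5]
top (54, 311, 27, 41) 270 L [165.2 848.6  79.2]
top (54, 311, 27, 41) 270 M [163.8 854.7  79.8]
top (54, 311, 27, 41) 270 K [186.3 758.9  70.3]
top (613, 309, 27, 51) 958 L [  122.5 -1048.2    89.9]
top (613, 309, 27, 51) 958 M [  120.8 -1056.5    90.6]
top (613, 309, 27, 51) 958 K [ 148.4 -925.3   79.8]
top (71, 289, 9, 19) 50 L [275.8 821.4  31.8]
top (71, 289, 9, 19) 50 M [275.2 827.2  32. ]
top (71, 289, 9, 19) 50 K [284.5 734.7  28.2]
top (40, 284, 22, 24) 337 L [279.8 910.3  42.6]
top (40, 284, 22, 24) 337 M [279.2 916.8  42.9]
top (40, 284, 22, 24) 337 K [288.  813.6  37.8]
top (577, 270, 20, 43) 288 L [ 277.7 -883.6   74.9]
top (577, 270, 20, 43) 288 M [ 277.1 -890.6   75.5]
top (577, 270, 20, 43) 288 K [ 286.1 -779.1   66.5]
top (43, 270, 15, 8) 26 L [354.4 916.7  28.5]
top (43, 270, 15, 8) 26 M [354.4 923.3  28.7]
top (43, 270, 15, 8) 26 K [354.3 819.4  25.3]
top (0, 265, 55, 88) 3023 L [ 236.8 1010.5  157.3]
top (0, 265
[... 4421 characters left out ...]
308, 173, 13, 11) 107 K [610.5  34.7  27.1]
side (285, 153, 29, 28) 186 L [ 708.  -270.7   89.7]
side (285, 153, 29, 28) 186 M [ 710.3 -287.4   90.7]
side (285, 153, 29, 28) 186 K [673.4 -21.6  74. ]
side (329, 149, 30, 24) 513 L [ 531.1 -325.8   78.9]
side (329, 149, 30, 24) 513 M [ 531.4 -343.1   79.8]
side (329, 149, 30, 24) 513 K [527.6 -67.1  65.1]
side (82, 145, 248, 255) 21014 L [832.3 122.9 575. ]
side (82, 145, 248, 255) 21014 M [836.1 110.9 581.7]
side (82, 145, 248, 255) 21014 K [776.  303.  474.3]
[array([ 19, 150, 230], dtype=uint8), array([ 19, 151, 232], dtype=uint8), array([ 17, 157, 171], dtype=uint8), array([ 13, 201, 156], dtype=uint8), array([ 17, 158, 160], dtype=uint8)]
```

View pics/m1.png

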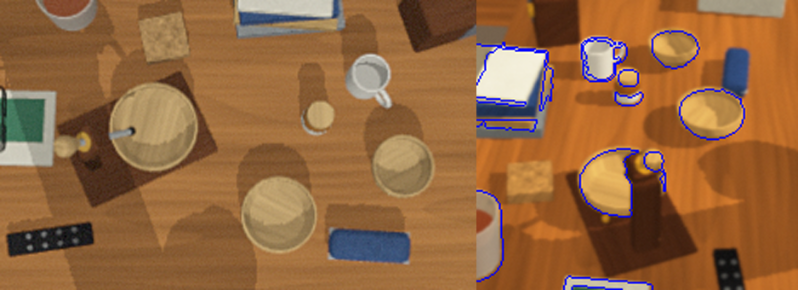

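The side contours are good. In the top view the bowls need a tighter saturation limit.

```bash
python3 - <<'E'
from station import r
from h import *
c=r.camera("top");f=c["frame"];hsv=cv2.cvtColor(cv2.GaussianBlur(f,(3,3),0),cv2.COLOR_RGB2HSV)
m=cv2.inRange(hsv,(14,30,105),(30,134,255))
m=cv2.morphologyEx(m,cv2.MORPH_OPEN,np.ones((3,3)))
for nm,(x,y,z,hw) in dict(L=(290,195,67,34),M=(364,245,55,32),S=(437,217,55,26),K=(239,205,246,16)).items():
    k=np.zeros_like(m);k[y-hw:y+hw,x-hw:x+hw]=m[y-hw:y+hw,x-hw:x+hw]
    cs,_=cv2.findContours(k,cv2.RETR_EXTERNAL,cv2.CHAIN_APPROX_NONE)
    for q in sorted(cs,key=cv2.contourArea)[-2:]:
        h=cv2.convexHull(q)
        if len(h)<6: continue
        P=np.float32(ray(c,h,z)[:,:2]);e=cv2.fitEllipse(P);b=cv2.minEnclosingCircle(P)
        print(nm,cv2.boundingRect(q),"ell",np.round(e[0],1),np.round(e[1],1),"circ",np.round(b[0],1),round(b[1],1))
o=f[:,:,::-1].copy();o[m>0]=(0,0,255)
v=np.vstack([f[120:290,200:480,::-1],o[120:290,200:480]])
v=f[165:235,215:325,::-1]
cv2.imwrite("pics/m2.png",np.hstack([cv2.resize(v,(560,356),interpolation=cv2.INTER_CUBIC),cv2.resize(o[150:270,220:300],(237,356))]))
E
```

```text
L (264, 168, 53, 53) ell [618.1 113.2] [172.1 173.7] circ [618.1 112.8] 87.2
M (342, 223, 44, 46) ell [ 447.4 -125.6] [146.6 147.8] circ [ 447.7 -125.3] 74.3
S (419, 199, 36, 37) ell [ 537.8 -371.3] [122.8 126.5] circ [ 536.3 -371.7] 63.8
K (230, 199, 18, 13) ell [555.6 257.6] [36.9 56.1] circ [553.4 255.2] 27.2
```

View pics/m2.png

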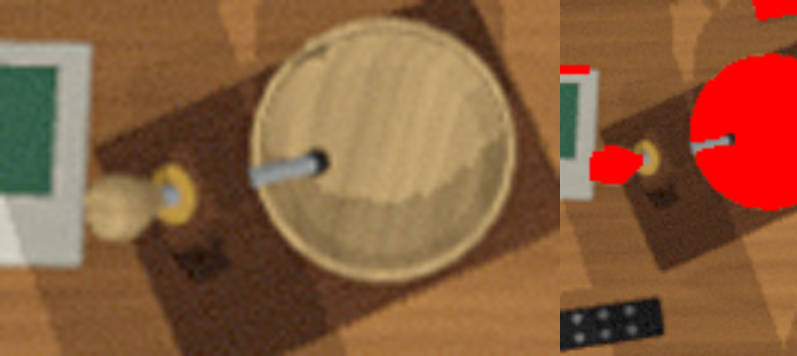

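Measured positions: L (618,113), M (447.5,-125.5), S (537,-371.5), knob about (555.5,255). The keeper x axis points at -66.2°, and the board edge agrees. I'll move above the knob with a 49° turn.

Call:
servo_tool:
  plan:
    - [[-455, -217, -90], 49, 80]
    - [[-455, -217, -90], 49, 80]
    - [[-455, -217, -90], 49, 80]
    - [[-455, -217, -90], 49, 80]
    - [[-455, -217, -90], 49, 80]
    - [[-455, -217, -90], 49, 80]
    - [[-455, -217, -90], 49, 80]
    - [[-455, -217, -90], 49, 80]

```text
time: 1.1
ee_pos: [475.6, 328.1, 285.5]
ee_rot: [0.0, 0.546, 0.837, 0.0]
force: [-0.3, 0.9, 0.3]
grip_width: 0.842
```

```bash
cat > d.py <<'E'
import sys
from station import r
from h import *
# shift in tool axes to a world target
s=r.read_state();R=quatR(s["ee_rot"])
print("pos",np.round(s["ee_pos"],1),"yang",round(np.degrees(np.arctan2(R[1,1],R[0,1])),2),"F",np.round(s["force"],1),"w",round(s["grip_width"]*95.1,1),"t",round(s["time"],2),"tilt",np.round(R[2],3))
for a in sys.argv[1:]:
    t=np.array(eval(a));print(a,"->",np.round(R.T@(t-s["ee_pos"]),1))
E
python3 d.py [555.5,255,300]
```

```text
pos [475.6 328.1 285.5] yang 23.75 F [-0.3  0.9  0.3] w 80.1 t 1.1 tilt [ 0.  0. -1.]
[555.5,255,300] -> [-99.1  43.7 -14.5]
```

Call:
servo_tool:
  plan:
    - [[-99, 44, -15], 0, 80]
    - [[-99, 44, -15], 0, 80]
    - [[-99, 44, -15], 0, 80]
    - [[-99, 44, -15], 0, 80]

```text
time: 1.5
ee_pos: [555.5, 255.6, 299.7]
ee_rot: [-0.0, 0.547, 0.837, -0.0]
force: [-0.3, 0.6, -0.1]
grip_width: 0.838
```

```bash
python3 d.py [555.5,255,300] [555.5,255,227]; python3 - <<'E'
from station import r
from h import *
c=r.camera("wrist");cv2.imwrite("pics/w1.png",c["frame"][:,:,::-1])
E
```

```text
pos [555.5 255.6 299.7] yang 23.62 F [-0.3  0.6 -0.1] w 79.7 t 1.5 tilt [ 0. -0. -1.]
[555.5,255,300] -> [-0.6 -0.2 -0.3]
[555.5,255,227] -> [-0.6 -0.2 72.7]
```

View pics/w1.png

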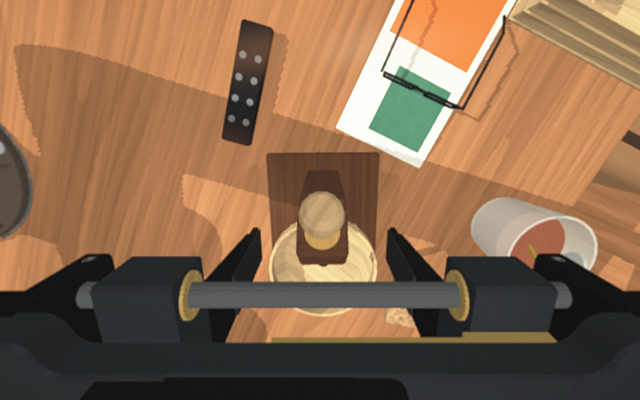

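The wrist view shows the knob centred between the fingers at (322,213), with the board square to the tool. I'll descend and grip.

Call:
servo_tool:
  plan:
    - [[0, 0, 40], 0, 80]
    - [[0, 0, 73], 0, 80]
    - [[0, 0, 73], 0, 80]
    - [[0, 0, 73], 0, 20]
    - [[0, 0, 73], 0, 20]
    - [[0, 0, 73], 0, 20]
    - [[0, 0, 73], 0, 20]
    - [[0, 0, 73], 0, 20]
  squeeze: 50

```text
time: 2.35
ee_pos: [554.7, 256.9, 227.6]
ee_rot: [0.0, 0.546, 0.838, 0.0]
force: [0.3, 0.4, -0.2]
grip_width: 0.479
```

```bash
python3 d.py "np.array([555.5,255,227])+75*np.array([-.6428*.4035,.6428*.915,.766])"
```

```text
pos [554.7 256.9 227.6] yang 23.76 F [ 0.3  0.4 -0.2] w 45.5 t 2.35 tilt [-0.     0.001 -1.   ]
np.array([555.5,255,227])+75*np.array([-.6428*.4035,.6428*.915,.766]) -> [ 46.1  -0.  -56.8]
```

Call:
servo_tool:
  plan:
    - [[0, 0, 0], 0, 20]
    - [[0, 0, 0], 0, 20]
    - [[0, 0, 0], 0, 20]
    - [[0, 0, 0], 0, 20]
    - [[0, 0, 0], 0, 20]

```text
time: 2.85
ee_pos: [553.2, 256.3, 227.2]
ee_rot: [-0.001, 0.546, 0.838, -0.001]
force: [-8.5, -3.8, 5.3]
grip_width: 0.379
```

Call:
servo_tool:
  plan:
    - [[4, 0, -5], 0, 20]
    - [[10, 0, -12], 0, 20]
    - [[17, 0, -20], 0, 20]
    - [[24, 0, -29], 0, 20]
    - [[32, 0, -38], 0, 20]
    - [[40, 0, -48], 0, 20]
    - [[48.5, 0, -58], 0, 20]
    - [[48.5, 0, -58], 0, 20]

```text
time: 3.65
ee_pos: [533.1, 301.3, 285.6]
ee_rot: [-0.001, 0.546, 0.838, -0.001]
force: [-12.0, -1.1, 9.2]
grip_width: 0.377
```

```bash
python3 d.py; python3 - <<'E'
from station import r
from h import *
c=r.camera("top");c2=r.camera("wrist")
cv2.imwrite("pics/t2.png",np.hstack([cv2.resize(c["frame"][140:260,190:340],(500,400)),cv2.resize(c2["frame"][100:340,220:420],(300,400))])[:,:,::-1])
E
```

```text
pos [533.1 301.3 285.6] yang 23.79 F [-12.   -1.1   9.2] w 35.8 t 3.65 tilt [ 0.    -0.004 -1.   ]
```

View pics/t2.png

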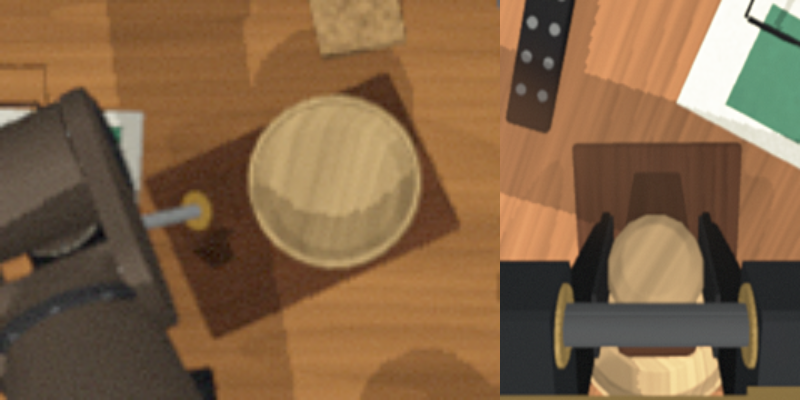

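The plunger is out and gripped, with the tip ball drawn back under the guide. I'll release it, rise, and move towards the medium bowl, gripping at its far (+y keeper) side.

Call:
servo_tool:
  plan:
    - [[48.5, 0, -58], 0, 60]
    - [[0, 0, 0], 0, 70]
    - [[0, 0, 0], 0, 70]
    - [[0, 0, 0], 0, 70]
    - [[0, 0, -40], 0, 70]
    - [[0, 0, -80], 0, 70]

```text
time: 4.35
ee_pos: [534.8, 301.5, 366.4]
ee_rot: [-0.0, 0.547, 0.837, -0.0]
force: [1.2, -0.2, 0.2]
grip_width: 0.73
```

```bash
python3 d.py [512,-97,130]
```

```text
pos [534.8 301.5 366.4] yang 23.74 F [ 1.2 -0.2  0.2] w 69.4 t 4.35 tilt [ 0.    -0.001 -1.   ]
[512,-97,130] -> [-355.6 -181.1  236.5]
```

My first row there wrongly carried over an outward shift, so the knob may have been moved. I'll check the plunger after moving away.

Call:
servo_tool:
  plan:
    - [[-356, -181, 100], 0, 50]
    - [[-356, -181, 100], 0, 50]
    - [[-356, -181, 100], 0, 50]
    - [[-356, -181, 100], 0, 50]
    - [[-356, -181, 100], 0, 50]
    - [[-356, -181, 100], 0, 50]
    - [[-356, -181, 100], 0, 50]
    - [[-356, -181, 100], 0, 50]

```text
time: 5.15
ee_pos: [513.7, -87.9, 268.6]
ee_rot: [0.001, 0.546, 0.837, 0.0]
force: [1.3, 0.4, 0.7]
grip_width: 0.524
```

```bash
python3 d.py [512,-97,130]; python3 - <<'E'
from station import r
from h import *
c=r.camera("top");c2=r.camera("wrist")
cv2.imwrite("pics/t3.png",np.hstack([cv2.resize(c["frame"][150:250,200:330],(480,369)),cv2.resize(c2["frame"],(320,369))])[:,:,::-1])
E
```

```text
pos [513.7 -87.9 268.6] yang 23.75 F [1.3 0.4 0.7] w 49.8 t 5.15 tilt [-0.001  0.002 -1.   ]
[512,-97,130] -> [ -7.5  -5.4 138.6]
```

View pics/t3.png

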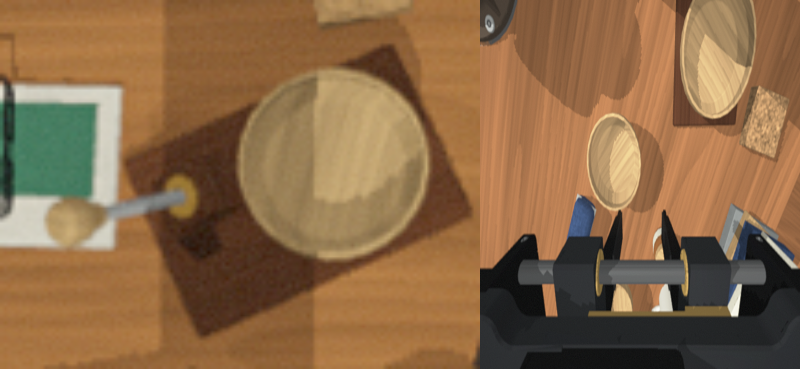

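The plunger is still out. I'll refine the bowl positions from the wrist camera and the top view.

```bash
cat > fit.py <<'E'
from station import r
from h import *
def wrist():
    s=r.read_state();c=r.camera("wrist");T=np.eye(4);T[:3,:3]=quatR(s["ee_rot"]);T[:3,3]=s["ee_pos"]
    c["extrinsics"]=T@c["tool_from_camera"];return c
def fit(c,xyz,R,lo=(14,30,105),hi=(30,150,255)):
    # blob of pale wood around the projection of xyz; circle centre on that plane
    E=np.linalg.inv(c["extrinsics"]);pts=np.float64(xyz)+R*1.25*np.array([[np.cos(a),np.sin(a),0] for a in np.arange(0,6.28,.2)])
    uv=cv2.projectPoints(pts,cv2.Rodrigues(E[:3,:3])[0],E[:3,3],c["mtx"],np.float64(c["dist"]))[0]
    hsv=cv2.cvtColor(cv2.GaussianBlur(c["frame"],(3,3),0),cv2.COLOR_RGB2HSV)
    m=cv2.morphologyEx(cv2.inRange(hsv,lo,hi),cv2.MORPH_OPEN,np.ones((3,3)))
    k=np.zeros_like(m);cv2.fillPoly(k,[np.int32(uv)],255);m&=k
    cs,_=cv2.findContours(m,cv2.RETR_EXTERNAL,cv2.CHAIN_APPROX_NONE)
    h=cv2.convexHull(max(cs,key=cv2.contourArea))
    P=np.float32(ray(c,h,xyz[2])[:,:2]);e=cv2.fitEllipse(P);b=cv2.minEnclosingCircle(P)
    return np.round(e[0],1),np.round(e[1],1),np.round(b[0],1),round(b[1],1)
E
python3 - <<'E'
from fit import *
w=wrist();t=r.camera("top")
for hi in(130,140,150):
  H=(30,hi,255)
  print(hi,"wM",fit(w,(447,-125,55),73,hi=H));print("wL",fit(w,(618,113,67),85,hi=H));print("tL",fit(t,(618,113,67),85,hi=H));print("tS",fit(t,(537,-371,55),61,hi=H))
hs=cv2.cvtColor(w["frame"],cv2.COLOR_RGB2HSV);print(hs[174,266],hs[174,350],hs[100,400],hs[50,250],hs[174,230])
E
```

```text
130 wM (array([ 446.9, -127.4]), array([146.7, 148.3]), array([ 447.6, -127.3]), 74.5)
wL (array([616.4, 108.6]), array([167.5, 175.4]), array([615.5, 109. ]), 87.8)
tL (array([617.9, 112.7]), array([171.1, 172.4]), array([617.9, 112.2]), 86.9)
tS (array([ 537.6, -371. ]), array([122.5, 125.9]), array([ 538.1, -370.1]), 63.4)
140 wM (array([ 447. , -127.4]), array([147.1, 148.7]), array([ 446.7, -127.3]), 74.8)
wL (array([616.4, 108.7]), array([167.6, 175.5]), array([615.5, 109.2]), 87.8)
tL (array([618.4, 112.7]), array([172.9, 174.4]), array([618.2, 112.9]), 87.8)
tS (array([ 537.9, -371.5]), array([124.7, 128.6]), array([ 538.6, -371.1]), 64.6)
150 wM (array([ 447. , -127.4]), array([147.1, 148.7]), array([ 446.7, -127.3]), 74.8)
wL (array([616.4, 108.7]), array([167.6, 175.5]), array([615.5, 109.2]), 87.8)
tL (array([618.5, 112.8]), array([172.8, 176.3]), array([617.8, 113.8]), 88.5)
tS (array([ 537.6, -371.4]), array([129.3, 132.6]), array([ 537.2, -371. ]), 66.5)
[ 19 101 228] [ 13 140 142] [ 11 143 102] [ 13 139 156] [ 17 106 180]
```

Call:
servo_tool:
  plan:
    - [[-7, -6, 50], 0, 40]
    - [[-7, -6, 100], 0, 40]
    - [[-7, -6, 160], 0, 40]
    - [[-7, -6, 170], 0, 40]
    - [[-7, -6, 170], 0, 40]

```text
time: 5.85
ee_pos: [510.4, -93.2, 96.0]
ee_rot: [-0.002, 0.546, 0.838, -0.0]
force: [-0.6, -0.1, 1.0]
grip_width: 0.423
```

```bash
python3 d.py [511.5,-98,41]
```

```text
pos [510.4 -93.2  96. ] yang 23.86 F [-0.6 -0.1  1. ] w 40.2 t 5.85 tilt [ 0.003 -0.003 -1.   ]
[511.5,-98,41] -> [-5.  -0.8 55. ]
```

Call:
servo_tool:
  plan:
    - [[-5, -1, 0], 0, 40]
    - [[-5, -1, 20], 0, 40]
    - [[-5, -1, 30], 0, 40]
    - [[-5, -1, 30], 0, 40]
    - [[-5, -1, 30], 0, 40]

```text
time: 6.35
ee_pos: [512.4, -100.0, 68.8]
ee_rot: [0.001, 0.546, 0.838, 0.0]
force: [0.4, 0.7, 0.9]
grip_width: 0.421
```

```bash
python3 d.py [511.5,-98,41]
```

```text
pos [ 512.4 -100.    68.8] yang 23.77 F [0.4 0.7 0.9] w 40.0 t 6.35 tilt [-0.001  0.001 -1.   ]
[511.5,-98,41] -> [ 2.2 -0.1 27.8]
```

Call:
servo_tool:
  plan:
    - [[1, 0, 15], 0, 40]
    - [[1, 0, 28], 0, 40]
    - [[1, 0, 28], 0, 40]
    - [[1, 0, 28], 0, 0]
    - [[1, 0, 28], 0, 0]
    - [[1, 0, 28], 0, 0]
    - [[1, 0, 28], 0, 0]
    - [[1, 0, 28], 0, 0]
  squeeze: 45

```text
time: 7.15
ee_pos: [511.6, -99.1, 40.0]
ee_rot: [0.0, 0.546, 0.838, 0.0]
force: [-1.6, 0.8, 0.1]
grip_width: 0.058
```

Call:
servo_tool:
  plan:
    - [[0, 0, 0], 0, 0]
    - [[0, 0, 0], 0, 0]
    - [[0, 0, 0], 0, 0]

```text
time: 7.45
ee_pos: [511.7, -99.0, 39.9]
ee_rot: [0.0, 0.546, 0.838, 0.0]
force: [0.4, -0.7, 2.9]
grip_width: 0.056
```

```bash
python3 d.py [511.5,-98,41]; python3 - <<'E'
from fit import *
for i in range(3):
    c=r.camera("top");print(np.round(r.read_state()["ee_pos"],1))
E
```

```text
pos [511.7 -99.   39.9] yang 23.76 F [ 0.4 -0.7  2.9] w 5.3 t 7.45 tilt [-0.  0. -1.]
[511.5,-98,41] -> [ 1.   0.3 -1.1]
[511.7 -99.   39.9]
[511.7 -99.   39.9]
[511.7 -99.   39.9]
```

The bowl is gripped on its 5 mm wall. I'll lift it.

Call:
servo_tool:
  plan:
    - [[0, 0, -10], 0, 0]
    - [[0, 0, -25], 0, 0]
    - [[0, 0, -45], 0, 0]
    - [[0, 0, -70], 0, 0]
    - [[0, 0, -100], 0, 0]
    - [[0, 0, -100], 0, 0]

```text
time: 8.2
ee_pos: [512.7, -99.4, 143.3]
ee_rot: [0.003, 0.546, 0.838, 0.001]
force: [0.3, -0.1, -2.1]
grip_width: 0.052
```

```bash
python3 d.py [682.7,141.2,140]; python3 - <<'E'
from fit import *
s=r.camera("side");t=r.camera("top")
print("tM",fit(t,(447,-127,155),73),fit(t,(447,-127,155),73,hi=(30,132,255)))
cv2.imwrite("pics/s1.png",cv2.resize(s["frame"][120:300,230:500],(780,520))[:,:,::-1])
E
```

```text
pos [512.7 -99.4 143.3] yang 23.77 F [ 0.3 -0.1 -2.1] w 4.9 t 8.2 tilt [-0.003  0.004 -1.   ]
[682.7,141.2,140] -> [151.6 252.6   3.8]
tM (array([ 430.3, -183.2]), array([20.2, 47.7]), array([ 429.8, -185.5]), 22.9) (array([ 433.7, -182.8]), array([14.6, 42.3]), array([ 429.8, -183.9]), 16.6)
```

View pics/s1.png

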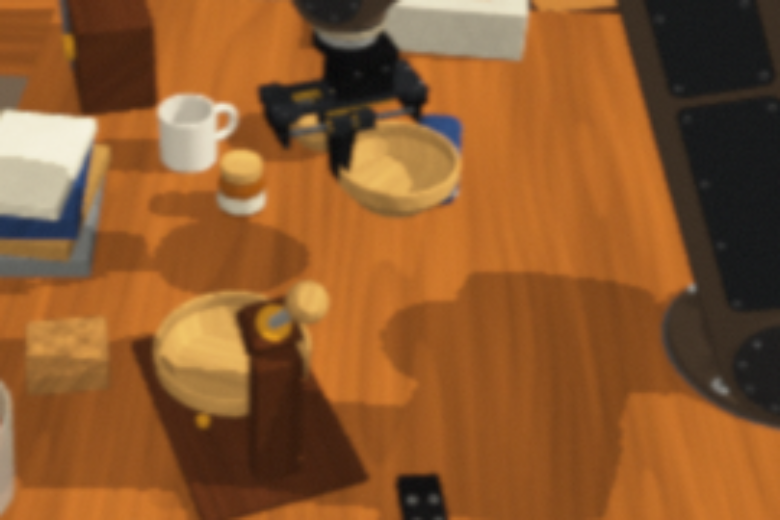

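The bowl hangs level. I'll carry it over the seat.

Call:
servo_tool:
  plan:
    - [[20, 34, 2], 0, 0]
    - [[45, 75, 4], 0, 0]
    - [[70, 118, 6], 0, 0]
    - [[95, 160, 6], 0, 0]
    - [[118, 198, 6], 0, 0]
    - [[135, 227, 6], 0, 0]
    - [[146, 245, 6], 0, 0]
    - [[151, 253, 6], 0, 0]

```text
time: 9.1
ee_pos: [682.1, 142.8, 131.7]
ee_rot: [-0.001, 0.546, 0.838, -0.001]
force: [-0.2, -0.8, -3.0]
grip_width: 0.053
```

Call:
servo_tool:
  plan:
    - [[0, 0, 0], 0, 0]
    - [[0, 0, 0], 0, 0]
    - [[0, 0, 0], 0, 0]

```text
time: 9.4
ee_pos: [681.7, 140.0, 133.7]
ee_rot: [-0.0, 0.547, 0.837, -0.0]
force: [-1.2, -0.7, -2.5]
grip_width: 0.055
```

```bash
python3 d.py [682.7,141.2,75]; python3 - <<'E'
from fit import *
w=wrist();s=r.camera("side");t=r.camera("top")
cv2.imwrite("pics/s2.png",np.vstack([np.hstack([cv2.resize(s["frame"][180:300,240:420],(390,260)),cv2.resize(t["frame"][140:260,200:380],(390,260))]),cv2.resize(w["frame"][:260],(780,317))])[:,:,::-1])
E
```

```text
pos [681.7 140.  133.7] yang 23.7 F [-1.2 -0.7 -2.5] w 5.2 t 9.4 tilt [ 0.    -0.001 -1.   ]
[682.7,141.2,75] -> [ 0.7  1.4 58.7]
```

View pics/s2.png

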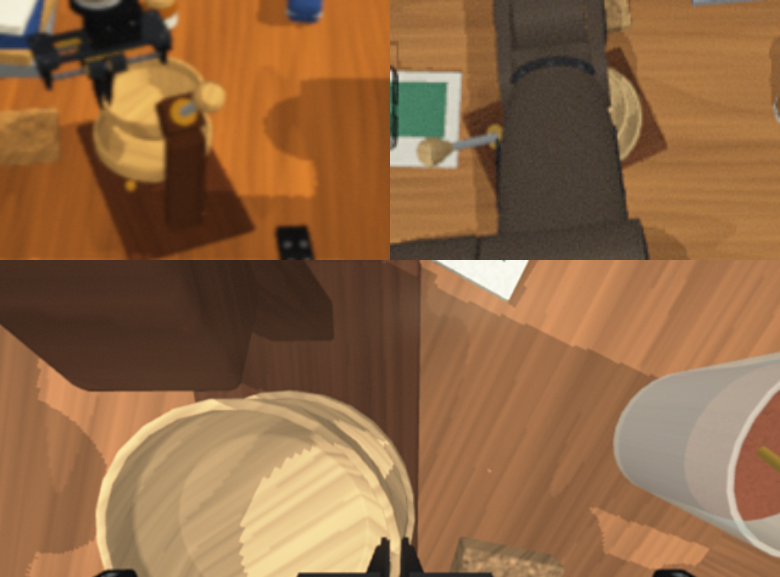

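It is aligned, and the bowls look concentric. I'll lower it gently.

Call:
servo_tool:
  plan:
    - [[0.5, 1, 12], 0, 0]
    - [[0.5, 1, 25], 0, 0]
    - [[0.5, 1, 37], 0, 0]
    - [[0.5, 1, 48], 0, 0]
    - [[0.5, 1, 55], 0, 0]
    - [[0.5, 1, 58], 0, 0]
    - [[0.5, 1, 60], 0, 0]
    - [[0.5, 1, 60], 0, 0]

```text
time: 10.35
ee_pos: [683.0, 141.9, 74.0]
ee_rot: [0.0, 0.546, 0.838, 0.0]
force: [0.2, -1.9, 0.7]
grip_width: 0.053
```

Call:
servo_tool:
  plan:
    - [[0, 0, 1], 0, 0]
    - [[0, 0, 2], 0, 0]
    - [[0, 0, 3], 0, 0]
    - [[0, 0, 3], 0, 0]

```text
time: 10.75
ee_pos: [683.8, 141.9, 72.0]
ee_rot: [0.001, 0.546, 0.838, 0.001]
force: [0.4, -2.8, 7.5]
grip_width: 0.054
```

```bash
python3 d.py [682.7,141.2,70]
```

```text
pos [683.8 141.9  72. ] yang 23.77 F [ 0.4 -2.8  7.5] w 5.2 t 10.75 tilt [-0.001  0.003 -1.   ]
[682.7,141.2,70] -> [-0.1 -1.3  2. ]
```

Contact at about 10 N, so it is seated on the floor. I'll release.

Call:
servo_tool:
  plan:
    - [[0, 0, 0], 0, 10]
    - [[0, 0, 0], 0, 20]
    - [[0, 0, 0], 0, 25]
    - [[0, 0, 0], 0, 25]
    - [[0, 0, -10], 0, 25]
    - [[0, 0, -30], 0, 25]
    - [[0, 0, -65], 0, 25]
    - [[0, 0, -110], 0, 25]

```text
time: 11.55
ee_pos: [682.2, 141.9, 181.1]
ee_rot: [-0.001, 0.546, 0.838, -0.001]
force: [0.2, -0.2, -0.1]
grip_width: 0.261
```

```bash
python3 d.py [484,-395,200]
```

```text
pos [682.2 141.9 181.1] yang 23.77 F [ 0.2 -0.2 -0.1] w 24.8 t 11.55 tilt [ 0.001 -0.003 -1.   ]
[484,-395,200] -> [-411.5 -397.8  -18.2]
```

Call:
servo_tool:
  plan:
    - [[-411, -398, -30], 0, 30]
    - [[-411, -398, -30], 0, 30]
    - [[-411, -398, -30], 0, 30]
    - [[-411, -398, -30], 0, 30]
    - [[-411, -398, -30], 0, 30]
    - [[-411, -398, -30], 0, 30]
    - [[-411, -398, -30], 0, 30]
    - [[-411, -398, -30], 0, 30]

```text
time: 12.35
ee_pos: [543.3, -234.4, 202.7]
ee_rot: [0.0, 0.546, 0.838, 0.0]
force: [1.6, -0.8, 0.1]
grip_width: 0.317
```

Call:
servo_tool:
  plan:
    - [[0, 0, 0], 0, 30]
    - [[0, 0, 0], 0, 30]

```text
time: 12.55
ee_pos: [543.9, -233.5, 202.3]
ee_rot: [0.0, 0.547, 0.837, 0.0]
force: [-0.8, 0.1, 0.5]
grip_width: 0.319
```

```bash
python3 d.py [484,-395,150]; python3 - <<'E'
from fit import *
w=wrist();t=r.camera("top")
print("wS",fit(w,(537,-371,55),61)); print("tS",fit(t,(537,-371,55),61,hi=(30,132,255)))
cv2.imwrite("pics/t4.png",np.hstack([cv2.resize(t["frame"][150:240,230:340],(440,360)),cv2.resize(w["frame"],(360,360))])[:,:,::-1])
E
```

```text
pos [ 543.9 -233.5  202.3] yang 23.62 F [-0.8  0.1  0.5] w 30.3 t 12.55 tilt [-0.     0.001 -1.   ]
[484,-395,150] -> [-123.9 -119.6   52.3]
wS (array([ 504.6, -335.7]), array([33.2, 70.2]), array([ 503.7, -330.6]), 34.2)
tS (array([ 516.8, -396.6]), array([ 55.5, 130.6]), array([ 518.3, -387.9]), 66.1)
```

View pics/t4.png

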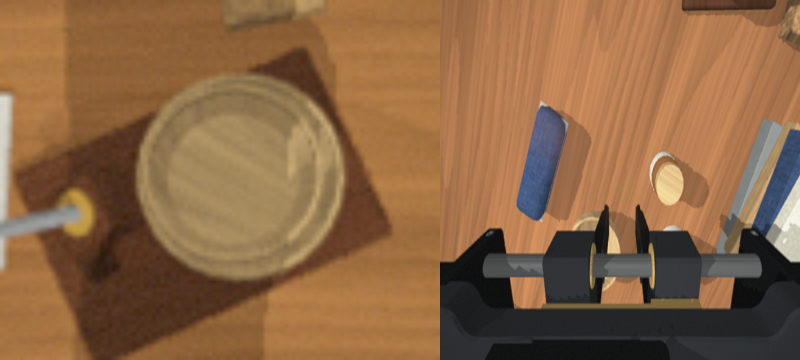

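The medium bowl is nested with concentric rims around (240,175) in the crop. Next I'll view the small bowl with the wrist camera from beyond it.

Call:
servo_tool:
  plan:
    - [[-204, -61, 0], 0, 30]
    - [[-204, -61, 0], 0, 30]
    - [[-204, -61, 0], 0, 30]
    - [[-204, -61, 0], 0, 30]
    - [[-204, -61, 0], 0, 30]
    - [[-204, -61, 0], 0, 30]
    - [[-204, -61, 0], 0, 30]
    - [[-204, -61, 0], 0, 30]

```text
time: 13.45
ee_pos: [571.2, -441.7, 202.1]
ee_rot: [-0.0, 0.545, 0.838, 0.0]
force: [-0.4, 0.2, 0.2]
grip_width: 0.314
```

```bash
python3 d.py [484,-395.4,120]; python3 - <<'E'
from fit import *
w=wrist();t=r.camera("top")
for hi in(125,135,145):
  print("wS",fit(w,(537,-371,55),61,hi=(30,hi,255)))
for R in(85,62):print("nest",R,fit(t,(618,113,67 if R>80 else 85),R,hi=(30,135,255)))
E
```

```text
pos [ 571.2 -441.7  202.1] yang 23.89 F [-0.4  0.2  0.2] w 29.9 t 13.45 tilt [ 0.  0. -1.]
[484,-395.4,120] -> [ 77.6 -61.   82.1]
wS (array([ 537.5, -375.6]), array([121.4, 121.5]), array([ 537.6, -375.6]), 61.0)
wS (array([ 537.5, -375.6]), array([122.5, 122.6]), array([ 537.5, -375.7]), 61.5)
wS (array([ 537.5, -375.6]), array([122.5, 122.6]), array([ 537.5, -375.7]), 61.5)
nest 85 (array([618.9, 113.6]), array([171.7, 172.7]), array([619.1, 113.4]), 86.8)
nest 62 (array([619.8, 114.8]), array([156.7, 157. ]), array([619.8, 114.4]), 79.3)
```

```bash
python3 d.py [484,-395.4,120]; python3 - <<'E'
from fit import *
w=wrist();print(np.round(r.read_state()["ee_pos"],1))
print("wS",fit(w,(537,-371,55),61))
E
```

```text
pos [ 571.1 -442.2  202.3] yang 23.87 F [ 0.6 -0.4 -0.3] w 29.6 t 13.55 tilt [-0.  0. -1.]
[484,-395.4,120] -> [ 78.1 -60.8  82.2]
[ 571.  -442.6  202.3]
wS (array([ 537.5, -375.6]), array([122.4, 122.7]), array([ 537.7, -375.6]), 61.6)
```

Call:
servo_tool:
  plan:
    - [[38, -31, 30], 0, 36]
    - [[75.5, -62, 60], 0, 36]
    - [[75.5, -62, 95], 0, 36]
    - [[75.5, -62, 120], 0, 36]
    - [[75.5, -62, 130], 0, 36]
    - [[75.5, -62, 130], 0, 36]
    - [[75.5, -62, 130], 0, 36]

```text
time: 14.3
ee_pos: [484.2, -400.2, 72.8]
ee_rot: [0.001, 0.546, 0.838, -0.0]
force: [-0.1, 0.3, 0.5]
grip_width: 0.381
```

```bash
python3 d.py [484,-398.6,40.5]
```

```text
pos [ 484.2 -400.2   72.8] yang 23.79 F [-0.1  0.3  0.5] w 36.2 t 14.3 tilt [-0.001  0.001 -1.   ]
[484,-398.6,40.5] -> [ 1.6  0.4 32.3]
```

Call:
servo_tool:
  plan:
    - [[1, 0, 16], 0, 36]
    - [[1, 0, 31], 0, 36]
    - [[1, 0, 31], 0, 36]
    - [[1, 0, 31], 0, 0]
    - [[1, 0, 31], 0, 0]
    - [[1, 0, 31], 0, 0]
    - [[1, 0, 31], 0, 0]
    - [[1, 0, 31], 0, 0]

```text
time: 15.1
ee_pos: [483.2, -399.0, 41.0]
ee_rot: [0.0, 0.546, 0.838, 0.0]
force: [0.7, -0.2, 1.6]
grip_width: 0.048
```

Call:
servo_tool:
  plan:
    - [[0, 0, 0], 0, 0]
    - [[0, 0, 0], 0, 0]
    - [[0, 0, 0], 0, 0]
    - [[0, 0, 0], 0, 0]

```text
time: 15.5
ee_pos: [483.1, -399.0, 41.0]
ee_rot: [0.0, 0.546, 0.838, -0.0]
force: [-0.7, 0.7, 5.0]
grip_width: 0.049
```

```bash
python3 d.py [484,-398.6,40.5]
```

```text
pos [ 483.1 -399.    41. ] yang 23.77 F [-0.7  0.7  5. ] w 4.6 t 15.5 tilt [-0.  0. -1.]
[484,-398.6,40.5] -> [0.  1.  0.5]
```

Call:
servo_tool:
  plan:
    - [[0, 0, -10], 0, 0]
    - [[0, 0, -25], 0, 0]
    - [[0, 0, -50], 0, 0]
    - [[10, 7, -80], 0, 0]
    - [[33, 22, -105], 0, 0]
    - [[65, 43, -115], 0, 0]
    - [[100, 66, -115], 0, 0]
    - [[137, 90, -115], 0, 0]

```text
time: 16.3
ee_pos: [510.3, -236.0, 157.2]
ee_rot: [0.001, 0.547, 0.837, 0.0]
force: [1.4, 0.4, -1.7]
grip_width: 0.048
```

Call:
servo_tool:
  plan:
    - [[38, 25, 0], 0, 0]
    - [[76, 50, 0], 0, 0]
    - [[114, 75, 0], 0, 0]
    - [[152, 100, 0], 0, 0]
    - [[190, 125, 0], 0, 0]
    - [[222, 146, 0], 0, 0]
    - [[245, 161, 0], 0, 0]
    - [[252, 166, 0], 0, 0]

```text
time: 17.1
ee_pos: [560.6, 62.8, 156.7]
ee_rot: [0.0, 0.545, 0.838, 0.0]
force: [0.9, -0.7, -0.4]
grip_width: 0.051
```

Call:
servo_tool:
  plan:
    - [[0, 0, 0], 0, 0]
    - [[0, 0, 0], 0, 0]
    - [[0, 0, 0], 0, 0]

```text
time: 17.4
ee_pos: [560.5, 59.1, 155.9]
ee_rot: [0.0, 0.547, 0.837, 0.0]
force: [-0.2, -0.4, -1.1]
grip_width: 0.05
```

```bash
python3 d.py [565.5,89.9,150]
```

```text
pos [560.5  59.1 155.9] yang 23.69 F [-0.2 -0.4 -1.1] w 4.7 t 17.4 tilt [-0.  0. -1.]
[565.5,89.9,150] -> [26.2 16.9  5.9]
```

Call:
servo_tool:
  plan:
    - [[9, 6, 0], 0, 0]
    - [[18, 12, 3], 0, 0]
    - [[24, 15.5, 6], 0, 0]
    - [[26, 17, 6], 0, 0]
    - [[26, 17, 6], 0, 0]
    - [[26, 17, 6], 0, 0]
    - [[26, 17, 6], 0, 0]

```text
time: 18.1
ee_pos: [565.7, 90.8, 149.8]
ee_rot: [0.0, 0.546, 0.838, 0.0]
force: [-0.4, 0.1, -1.9]
grip_width: 0.05
```

```bash
python3 d.py [565.5,89.9,92]; python3 - <<'E'
from fit import *
w=wrist();s=r.camera("side")
cv2.imwrite("pics/s3.png",np.hstack([cv2.resize(s["frame"][170:300,240:420],(380,400)),cv2.resize(w["frame"],(420,400))])[:,:,::-1])
E
```

```text
pos [565.7  90.8 149.8] yang 23.76 F [-0.4  0.1 -1.9] w 4.8 t 18.1 tilt [ 0.  0. -1.]
[565.5,89.9,92] -> [-0.8 -0.5 57.8]
```

View pics/s3.png

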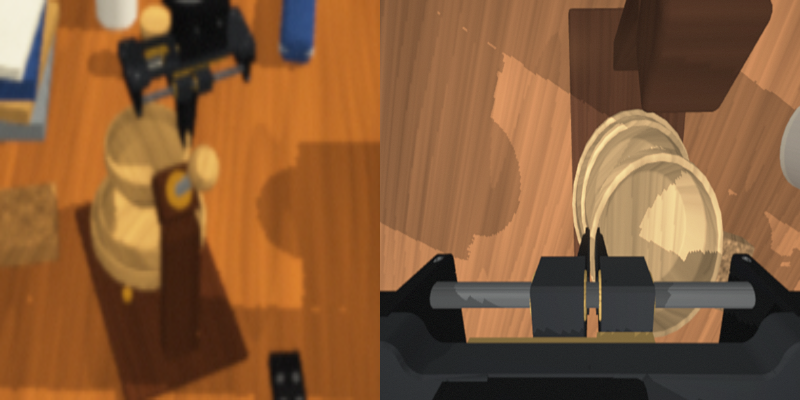

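The small bowl is level above the nest. I'll lower it.

Call:
servo_tool:
  plan:
    - [[-0.5, -0.5, 10], 0, 0]
    - [[-0.5, -0.5, 22], 0, 0]
    - [[-0.5, -0.5, 34], 0, 0]
    - [[-0.5, -0.5, 44], 0, 0]
    - [[-0.5, -0.5, 51], 0, 0]
    - [[-0.5, -0.5, 55], 0, 0]
    - [[-0.5, -0.5, 56], 0, 0]
    - [[-0.5, -0.5, 56], 0, 0]

```text
time: 19.0
ee_pos: [565.5, 90.3, 93.8]
ee_rot: [0.0, 0.546, 0.838, 0.0]
force: [0.3, 0.8, -1.1]
grip_width: 0.051
```

Call:
servo_tool:
  plan:
    - [[0, 0, 1], 0, 0]
    - [[0, 0, 2], 0, 0]
    - [[0, 0, 3], 0, 0]
    - [[0, 0, 3], 0, 0]

```text
time: 19.4
ee_pos: [565.5, 90.2, 91.1]
ee_rot: [0.0, 0.546, 0.838, 0.0]
force: [-1.4, -0.4, 4.0]
grip_width: 0.045
```

```bash
python3 d.py [565.5,89.9,90]
```

```text
pos [565.5  90.2  91.1] yang 23.76 F [-1.4 -0.4  4. ] w 4.3 t 19.4 tilt [-0.     0.001 -1.   ]
[565.5,89.9,90] -> [-0.3 -0.1  1.1]
```

Light contact at z=91. One more mm, then release.

Call:
servo_tool:
  plan:
    - [[0, 0, 0.6], 0, 0]
    - [[0, 0, 0.6], 0, 0]
    - [[0, 0, 0.6], 0, 10]
    - [[0, 0, 0.6], 0, 20]
    - [[0, 0, 0.6], 0, 25]
    - [[0, 0, 0.6], 0, 25]
    - [[0, 0, -8], 0, 25]
    - [[0, 0, -30], 0, 25]

```text
time: 20.2
ee_pos: [564.6, 90.2, 120.1]
ee_rot: [-0.001, 0.546, 0.838, -0.001]
force: [0.4, -0.6, -0.4]
grip_width: 0.263
```

Call:
servo_tool:
  plan:
    - [[0, 0, -50], 0, 25]
    - [[-40, 0, -90], 0, 25]
    - [[-80, 0, -130], 0, 25]
    - [[-120, 0, -130], 0, 25]
    - [[-130, 30, -130], 0, 25]
    - [[-130, 50, -130], 0, 40]
    - [[-130, 50, -130], 0, 70]
    - [[-130, 50, -130], 0, 70]

```text
time: 21.0
ee_pos: [663.1, -8.4, 250.7]
ee_rot: [-0.0, 0.546, 0.838, -0.0]
force: [0.1, 1.1, -0.7]
grip_width: 0.461
```

```bash
python3 d.py [534.5,301,286]; python3 - <<'E'
from fit import *
w=wrist()
for R,z in((85,67),(73,85),(61,103)):
  print("w",R,fit(w,(619,113.5,z),R*.82 if R<85 else R))
cv2.imwrite("pics/w3.png",w["frame"][:,:,::-1])
E
```

```text
pos [663.1  -8.4 250.7] yang 23.79 F [ 0.1  1.1 -0.7] w 43.8 t 21.0 tilt [ 0.    -0.001 -1.   ]
[534.5,301,286] -> [335.    7.1 -35.2]
w 85 (array([619.1, 111.5]), array([169.7, 170.3]), array([619.2, 111.6]), 85.4)
w 73 (array([618.5, 113.4]), array([149. , 149.9]), array([618.5, 113.6]), 75.2)
w 61 (array([618.4, 113.7]), array([125.1, 125.3]), array([618.3, 113.6]), 63.1)
```

View pics/w3.png

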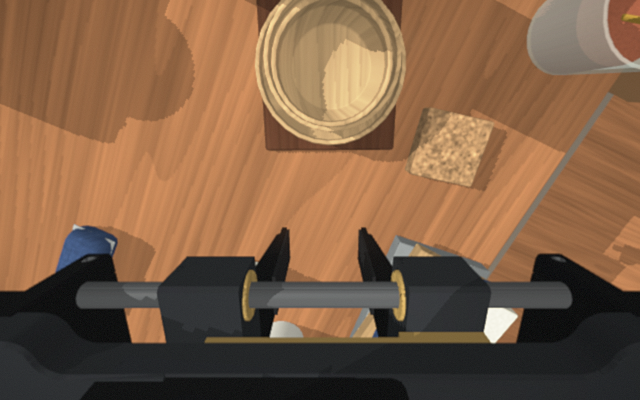

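All three rims are concentric near (330,62) in the image. Now I'll go back to the knob from above and push it home.

Call:
servo_tool:
  plan:
    - [[0, 0, -50], 0, 70]
    - [[0, 0, -100], 0, 70]
    - [[40, 6, -120], 0, 70]
    - [[85, 6, -120], 0, 70]
    - [[132, 6, -120], 0, 70]
    - [[180, 6, -120], 0, 70]
    - [[225, 6, -120], 0, 70]
    - [[265, 6, -120], 0, 70]

```text
time: 21.85
ee_pos: [560.2, 237.9, 371.4]
ee_rot: [0.0, 0.546, 0.838, 0.0]
force: [0.3, 0.5, 0.8]
grip_width: 0.736
```

```bash
python3 d.py [533.5,301,370]
```

```text
pos [560.2 237.9 371.4] yang 23.81 F [0.3 0.5 0.8] w 70.0 t 21.85 tilt [ 0.     0.001 -1.   ]
[533.5,301,370] -> [68.5  1.1  1.4]
```

Call:
servo_tool:
  plan:
    - [[40, 1, 0], 0, 70]
    - [[68.5, 1, 0], 0, 70]
    - [[68.5, 1, 0], 0, 70]
    - [[68.5, 1, 0], 0, 70]

```text
time: 22.25
ee_pos: [534.8, 299.4, 371.1]
ee_rot: [0.0, 0.546, 0.838, 0.0]
force: [0.1, -1.3, -0.1]
grip_width: 0.736
```

```bash
python3 d.py [533.5,301,286]; python3 - <<'E'
from fit import *
w=wrist();f=w["frame"];hsv=cv2.cvtColor(f,cv2.COLOR_RGB2HSV)
m=cv2.inRange(hsv,(14,30,90),(30,135,255))
m[:,:260]=0;m[:,390:]=0;m[290:]=0;m[:130]=0
cs,_=cv2.findContours(m,cv2.RETR_EXTERNAL,cv2.CHAIN_APPROX_NONE)
for q in cs:
    if cv2.contourArea(q)>200:print(cv2.boundingRect(q),cv2.contourArea(q))
E
```

```text
pos [534.8 299.4 371.1] yang 23.85 F [ 0.1 -1.3 -0.1] w 70.0 t 22.25 tilt [-0.  0. -1.]
[533.5,301,286] -> [ 2.  -0.6 85.1]
(277, 231, 94, 52) 2598.0
(300, 187, 45, 46) 1531.5
```

The knob is centred (300–345 px) and still fully out. I'll descend and grip.

Call:
servo_tool:
  plan:
    - [[1, 0, 40], 0, 70]
    - [[1, 0, 75], 0, 70]
    - [[1, 0, 85], 0, 70]
    - [[1, 0, 85], 0, 20]
    - [[1, 0, 85], 0, 20]
    - [[1, 0, 85], 0, 20]
    - [[1, 0, 85], 0, 20]
    - [[1, 0, 85], 0, 20]
  squeeze: 50

```text
time: 23.1
ee_pos: [533.7, 299.8, 286.6]
ee_rot: [-0.001, 0.546, 0.838, -0.001]
force: [-6.7, -5.4, 11.3]
grip_width: 0.381
```

Call:
servo_tool:
  plan:
    - [[0, 0, 0], 0, 20]
    - [[0, 0, 0], 0, 20]
    - [[0, 0, 0], 0, 20]
    - [[0, 0, 0], 0, 20]

```text
time: 23.5
ee_pos: [533.7, 299.8, 286.7]
ee_rot: [-0.001, 0.546, 0.838, -0.001]
force: [-9.0, -5.6, 6.8]
grip_width: 0.371
```

```bash
python3 d.py [553.2,256.3,227.2]
```

```text
pos [533.7 299.8 286.7] yang 23.78 F [-9.  -5.6  6.8] w 35.3 t 23.5 tilt [-0.    -0.003 -1.   ]
[553.2,256.3,227.2] -> [-47.6   0.4  59.5]
```

Call:
servo_tool:
  plan:
    - [[-4, 0, 5], 0, 20]
    - [[-10, 0, 12], 0, 20]
    - [[-17, 0, 20], 0, 20]
    - [[-25, 0, 30], 0, 20]
    - [[-33, 0, 39], 0, 20]
    - [[-41, 0, 49], 0, 20]
    - [[-49, 0, 58.5], 0, 20]
    - [[-50, 0, 59.5], 0, 20]

```text
time: 24.3
ee_pos: [554.2, 254.2, 227.2]
ee_rot: [-0.001, 0.547, 0.837, -0.0]
force: [-13.0, 0.9, 14.8]
grip_width: 0.374
```

```bash
python3 d.py
```

```text
pos [554.2 254.2 227.2] yang 23.73 F [-13.    0.9  14.8] w 35.5 t 24.3 tilt [ 0.001 -0.002 -1.   ]
```

Home, with the same pose as the first grip. I'll release, rise and retreat.

Call:
servo_tool:
  plan:
    - [[0, 0, 0], 0, 50]
    - [[0, 0, 0], 0, 75]
    - [[0, 0, 0], 0, 75]
    - [[0, 0, 0], 0, 75]
    - [[0, 0, 0], 0, 75]
    - [[0, 0, -30], 0, 75]
    - [[0, 0, -70], 0, 75]
    - [[0, 0, -73], 0, 75]

```text
time: 25.1
ee_pos: [556.6, 255.2, 303.9]
ee_rot: [0.002, 0.546, 0.838, 0.003]
force: [-0.6, -0.2, -0.2]
grip_width: 0.787
```

```bash
python3 d.py; python3 - <<'E'
from fit import *
w=wrist();f=w["frame"];hsv=cv2.cvtColor(f,cv2.COLOR_RGB2HSV)
m=cv2.inRange(hsv,(14,30,90),(30,135,255))
m[:,:260]=0;m[:,390:]=0;m[290:]=0;m[:130]=0
cs,_=cv2.findContours(m,cv2.RETR_EXTERNAL,cv2.CHAIN_APPROX_NONE)
for q in cs:
    if cv2.contourArea(q)>200:print(cv2.boundingRect(q),cv2.contourArea(q))
E
```

```text
pos [556.6 255.2 303.9] yang 23.77 F [-0.6 -0.2 -0.2] w 74.8 t 25.1 tilt [-0.001  0.007 -1.   ]
(267, 219, 109, 64) 3849.0
(297, 188, 47, 49) 1677.0
```

Call:
servo_tool:
  plan:
    - [[0, 0, -40], 0, 75]
    - [[45, 0, -60], 0, 75]
    - [[95, 0, -60], 0, 75]
    - [[140, 0, -60], 0, 75]
    - [[185, 0, -60], 0, 75]
    - [[210, 0, -60], 0, 75]
    - [[210, 0, -60], 0, 75]
    - [[210, 0, -60], 0, 75]

```text
time: 25.95
ee_pos: [470.5, 446.8, 358.0]
ee_rot: [-0.0, 0.546, 0.838, -0.001]
force: [-0.2, 0.8, 0.4]
grip_width: 0.788
```

```bash
python3 d.py; python3 - <<'E'
from fit import *
t=r.camera("top");H=(30,134,255)
print("L",fit(t,(618,113,67),85,hi=H));print("knob",fit(t,(555,255,246),26,hi=H))
# compare with first top image: changed regions
a=cv2.imread("pics/top0.png")[:,:,::-1];d=cv2.GaussianBlur(cv2.absdiff(a,t["frame"]).max(2),(5,5),0)
for n,(x,y) in dict(cup=(418,165),handle=(427,178),candle=(387,188),case=(417,264),coasters=(296,141),remote=(230,260),specs=(195,195),knob=(240,205),tip=(276,197)).items(): print(n,d[y-12:y+13,x-14:x+15].max(),round(float(d[y-12:y+13,x-14:x+15].mean()),1))
E
```

```text
pos [470.5 446.8 358. ] yang 23.82 F [-0.2  0.8  0.4] w 74.9 t 25.95 tilt [-0.001 -0.002 -1.   ]
L (array([618.5, 113.7]), array([172.3, 172.5]), array([618.9, 113.5]), 86.9)
knob (array([556.1, 257.4]), array([37.2, 57. ]), array([553.4, 255.2]), 28.5)
cup 9 6.7
handle 35 14.7
candle 8 6.6
case 9 6.7
coasters 29 8.7
remote 18 7.7
specs 22 7.4
knob 47 12.6
tip 47 18.7
```

The knob fits back at its original home position, and the bystanders are unchanged. Handing in.

```bash
python3 -c "
from station import r
print(r.finish_job())"
```

```text
the job is handed in; nothing more can be done
None
```

I finished the job and handed it in at about 26 s. I pulled the knob out and it stayed out. I then nested the medium bowl in the large one and the small bowl in the medium one, each lowered until it touched before release. Last, I pushed the knob home and let go.

**Last checks**
- **Knob:** the top view puts it at the same spot as at the start, (553.4, 255.2) mm. When I released it, the gripper pose matched the first grip to about 2 mm.
- **Bowls:** before I pushed the knob home, the wrist view showed the three rims concentric to within about 2 mm. The medium and small rim fits were loose. After the push I re-measured only the large rim in the top view, and it had not moved.
- **Other things:** the cup, candle, case, coasters, remote and spectacles showed no movement. The patch over the cup handle changed somewhat in the picture comparison. I put that down to the small bowl having left that patch, but I did not look at it.
- **Gripper:** it is clear of everything and open, and it reads almost no force.

**Slip and disagreements**
- **Wrong shift:** while releasing the pulled-out knob, I left an outward shift of about 50 mm in one 0.1 s row by mistake. A picture afterwards showed the plunger still out, but I have no record of the peak force in that row.
- **Small bowl position:** the top and wrist views disagreed by about 4 mm. I used the wrist value, because the bowl's upright lip biases the top view.

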